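# Inspection torch back in its charging cradle

### The job

Put the green inspection torch back in the charging cradle on the bench. Hook its steel tail under the lip of the heel, up against the contacts, and lay the barrel in the open mouth of the clip with nothing holding it; then press the barrel down past the sprung orange jaw until it is fully home and the jaw has closed over it. Do not ram it, and leave the other things on the bench where they are.

Things in the scene. Friction and masses are not known exactly. Their poses are not given: they have to be found in the camera images.
- torch: inspection torch, 185 mm, 0.25 to 0.4 kg. Origin on its axis mid barrel; x along the axis to the lens. Steel tail plug dia 24 mm, x -85 to -67; black octagonal collar 34 mm across flats, -67 to -55; green round barrel dia 24, -55 to +55; black octagonal head 34 across flats, +55 to +100. Lies level on collar and head, axis 17 mm up. Centre of mass about x = +8. Its roll does not matter
- tail (a point): centre of the flat end of the torch's tail plug, on the axis, 85 mm behind the torch's origin. Gripped 30 mm or more behind the torch's origin, the torch can go into the heel with the fingers passing behind the clip
- grip_band (a point): point on the torch's axis that must lie in the clip, 36 mm from the torch's origin towards the head
- cradle: grey charging cradle, fixed; base plate x -113 to +77 mm, 72 wide, 12 thick. Origin on the bench under the middle of the seated barrel; x points from heel to clip, z up. Seated, the torch is level, its axis 55 mm above the bench at y = 0, torch x along cradle x, torch origin above cradle origin. Between heel (x below -71) and clip (x 26 to 46) only the base plate is below
- seat (a point): where the torch's axis (its grip_band) lies in the clip when home: 36 mm from the cradle's origin along x, 55 mm up. The clip is a fork, x 26 to 46 mm: floor 43 mm above the bench; rigid prong on the -y side, inner face y = -12.5 mm, flared out above 72 mm, tip 89 mm up; sprung jaw on the +y side
- heel (a point): middle of the heel's contact face (86 mm behind the cradle's origin, 55 mm up), which the tail butts against. Pocket floor 43 mm up, to x = -71; lip over it: underside 74 mm, top 82 mm up, reaching to x = -74; cheeks 28 mm apart, flaring to 38. The tail goes in along its own slope of 13 to 15 degrees, head high, over the clip.
- jaw (a joint): angle of the sprung orange jaw, rad: 0 closed, grows as it swings out to cradle +y; hinge along x at y = 19 mm, 35 mm up. The torch laid in the mouth rests between jaw ramp and prong, axis about 24 mm above its seat. Pressing down at the clip takes about 8 to 20 N; the jaw opens to about 0.16, then the barrel drops in and the jaw snaps shut
- jaw_nose (a point): centre of the jaw's rounded nose (radius 3.5 mm, 18 mm long along x), at cradle y = 10, 67 mm up, overhanging the seated barrel; above it a ramp leads out to the jaw's tip at y = 20, 85 mm up
- battery: bystander: black and grey drill battery, 75 x 110 x 63 mm, origin at the centre of its underside
- tape: bystander: yellow tape measure standing on edge, 75 x 42 x 72 mm, origin at the centre of its underside
- mug: bystander: blue mug, 80 mm across and 90 mm tall with a handle on its +y side, origin at the centre of its underside
Things that resemble listed ones, but are neither listed nor needed, are in the scene too. There is more than one size of the cradle; the job needs the middle-sized.

How it is judged:
On the way:
1. the tail is hooked under the lip against the contacts and the barrel lies in the open mouth of the clip, let go (x of tail in the frame of cradle below -0.078 m and z of tail in the frame of cradle between 0.047 and 0.063 m and horizontal distance between tail and heel below 0.012 m and z of grip_band in the frame of cradle above 0.066 m and horizontal distance between grip_band and seat below 0.018 m and contact force between torch and the arm below 0.1 N and contact force between torch and the fingers below 0.1 N), for 0.2 s.
At the end, for the whole second after the job is handed in: The torch lies level in the cradle (within 0.06 rad of its axis): its axis at the clip within 3 mm above or 5 mm below the seat's height, the tail under the lip with its end within 8 mm of the contact face and not more than 5 mm above its level, the jaw closed (below 0.05 rad), everything at rest (z of grip_band in the frame of cradle between 0.05 and 0.058 m and horizontal distance between grip_band and seat below 0.009 m and horizontal distance between tail and heel below 0.008 m and z of tail in the frame of cradle below 0.06 m and angle between the x axis of torch and the x axis of cradle, either way round below 0.06 rad and value of joint jaw below 0.05 rad and linear speed of torch below 0.02 m/s); the robot touches nothing.
It fails at once if the torch is rammed into the cradle (more than 60 N) (contact force between torch and cradle above 60 N).
It fails at once if a bystander is moved more than 30 mm (distance of any of battery, tape, mug from where it was at the start of the episode above 0.03 m).
It also fails if it takes over 42 s, if anything falls off the work surface, if the arm or the gripper's body presses on something with over 40 N, if the wrist force passes 120 N, or if a joint passes its speed limit or range.

### The arm

A 6-joint arm with a two-finger parallel gripper is mounted at the origin on the work surface. World frame = base frame: x ahead of the robot, y to its left, z up, the work surface at z = 0. Lengths are in m, angles in rad, forces in N, time in s.
With the tool pointing down it reaches from about 0.35 to 0.975 m from the base axis. Payload 4.9 kg.
Tool frame: the origin (TCP) lies midway between the tips of the shut fingers; the grasp point (between the pads) lies 19 mm behind it; z points along the fingers, y is the line along which they close (so a half turn about z gives the same grasp; the last joint's range is limited). The gripper opens to 85 mm and grips with 20 to 120 N. Pads are 22 mm wide; open, the fingers measure 114 mm over their backs; the gripper's body (76 mm by 85 mm) begins 54 mm behind the grasp point. The pads swing forward as they close: fully open they stand 13 mm farther back than shut.
Start: joints at [1.116, 0.053, 1.613, -0, 1.476, -0.119], TCP at [0.206, 0.59, 0.231] pointing down, gripper open.
Joint ranges: [-3.01, 3.01], [-1.01, 2.22], [0.06, 2.58], [-1.02, 4.17], [0.09, 2.62], [-3.14, 3.14]. Speed limits (rad/s): [2.57, 2.57, 3.14, 3.14, 3.14, 3.14].

### API

Orientations are given as a rotation vector (axis times angle).
In Python, from station import ctrl gives the robot as it stands.
- The arm moves only by the tool step_arm, never from a script. Its argument "targets" is a list of rows, each an object with "travel": the shift along the world's x, y, z as a fraction of full scale, a list of three; "angular": the turn, a rotation vector about the world's x, y, z as a fraction of full scale, a list of three; "gripper": the opening, from 0 (shut) to 1 (fully open). In form: [{"travel": [x, y, z], "angular": [rx, ry, rz], "gripper": gripper}, ...]. A call has 1 to 10 rows; each row is the pose to reach, as a shift and turn from the pose commanded when the call began; what a row does not reach only later rows make up. Full scale, the value 1, is 0.6 m for a shift and pi/4 rad for a turn. A row lasts 1/10 s, in which the tool goes at most 50 mm and 8.59 degrees, less where a joint would pass 70% of its speed; a pose out of reach is approached as far as the arm can. A call with a number of a shift or a turn outside -1 to 1 is refused whole. A call with a gripper value outside its range is refused whole. The fingers move at their own pace and stop on an object; "squeeze" is the grip in N (left out, the last holds). Time passes only in rows, so rows that repeat a pose let the fingers close. It gives the time, the measured TCP pose, the force, the opening and the grip force at its end, in the units of the state.
- ctrl.get_obs(): the state, without advancing time (a new reading comes with each control period).
- ctrl.get_image(name): name is "side" or "top"; returns a dict with "img" (400x640x3 uint8, red, green, blue), "fx", "fy", "cx", "cy" (pixels), "D" ([k1, k2, p1, p2, k3] as OpenCV has them; the pictures are not rectified), "rvec" (rotation vector, rad) and "tvec" (3), from world to camera coordinates, as OpenCV has them. Camera axes: x right, y down, z forward; pixel columns grow to the right and rows downward; lengths in m; the calibration is good to about 2 mm. A picture is of the moment at which its call begins. There is no depth.
- ctrl.finish_job(): hands the job in; it is judged then, once.
The state is a dict: "t": time; "q": joint angles; "dq": joint speeds; "effort": joint torques, N m; "tool_pos": TCP position; "tool_rot": TCP orientation; "contact_force": force on the tool from outside, world axes, zero at the start; "wrist_torque": the same for the moment, N m; "opening": finger opening in m; "grip_force": force on a finger pad.
Only numpy, scipy, OpenCV 4.12 (cv2) and the standard library are available. Lean on these libraries where they do the work, as an engineer would, in place of code of your own. Each camera call takes 0.05 s, during which the arm holds its last target. There are 200 camera calls.

## Working session

There is one attempt and no reset: what is moved stays moved. The work goes in short steps, Python scripts to look and compute and a tool call to move; the robot and the scene stay as the last step left them, time stands still between calls to the robot, and variables do not carry over. Pictures are saved under pics/ and viewed, at most 12 in all, crops included, and the job is handed in when it is done.

Besides the shell and the picture viewer there is one more tool, called after ">>>" in YAML: its name, and indented under it one key for each argument. step_arm: Moves the arm, as the interface text tells. Its arguments: {"type":"object","properties":{"targets":{"type":"array"},"squeeze":{"type":"number"}},"required":["targets"]}

```bash
mkdir -p pics
cat > h.py <<'E'
import numpy as np, cv2
from station import ctrl
def get(n):
    d=ctrl.get_image(n); d['K']=np.array([[d['fx'],0,d['cx']],[0,d['fy'],d['cy']],[0,0,1.]]); d['D']=np.array(d['D'],float)
    d['R']=cv2.Rodrigues(np.array(d['rvec'],float))[0]; d['t']=np.array(d['tvec'],float); d['C']=-d['R'].T@d['t']; return d
def rays(d,uv):
    p=cv2.undistortPoints(np.array(uv,float).reshape(-1,1,2),d['K'],d['D'])[:,0]
    return np.c_[p,np.ones(len(p))]@d['R']
def plane(d,uv,z):
    r=rays(d,uv); return d['C']+r*((z-d['C'][2])/r[:,2])[:,None]
def tri(d1,p1,d2,p2):
    r1=rays(d1,[p1])[0];r2=rays(d2,[p2])[0]
    s=np.linalg.lstsq(np.c_[r1,-r2],d2['C']-d1['C'],rcond=None)[0]
    a=d1['C']+s[0]*r1;b=d2['C']+s[1]*r2
    return (a+b)/2,np.linalg.norm(a-b)
def proj(d,P): return cv2.projectPoints(np.array(P,float).reshape(-1,1,3),np.array(d['rvec'],float),d['t'],d['K'],d['D'])[0][:,0]
E
python3 - <<'E'
from h import *
for n in('side','top'):
    d=get(n); cv2.imwrite(f'pics/{n}0.png',d['img'][...,::-1]); print(n,d['C'],d['fx'])
print(ctrl.get_obs())
E
```

```text
side [ 0.05267826 -0.76752111  0.79466654] 444.01742332432974
top [ 0.30811508 -0.04877084  1.26887068] 450.8277667399124
{'t': 0.1, 'q': array([ 1.11604582e+00,  5.32781521e-02,  1.61418660e+00, -9.16987591e-06,
        1.47600614e+00, -1.18999058e-01]), 'dq': array([ 0.00045062, -0.00115613, -0.00300506,  0.00018309, -0.00226709,
       -0.00044509]), 'effort': array([-2.37777049e-04, -3.94907141e+01, -3.71359885e+01, -1.39284912e-04,
        4.03576589e-03, -3.53799055e-05]), 'tool_pos': array([0.20566993, 0.58957822, 0.23017596]), 'tool_rot': array([-5.24834520e-01, -3.09691155e+00,  2.83334173e-03]), 'contact_force': array([-0.31148619, -0.09350178,  0.41109735]), 'wrist_torque': array([ 0.01901355,  0.04372009, -0.00060499]), 'grip_force': 0.0, 'opening': 0.0856973211513731}
```

View pics/side0.png

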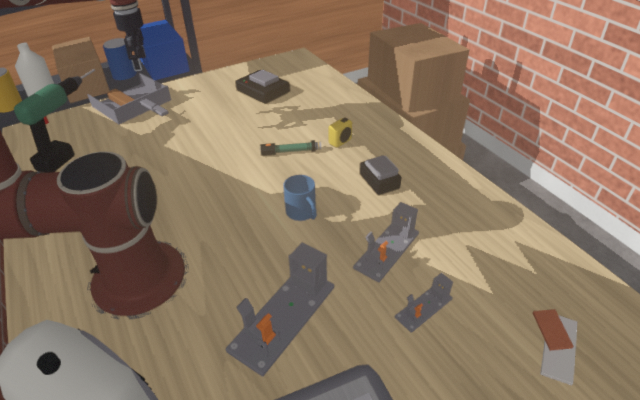

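View pics/top0.png

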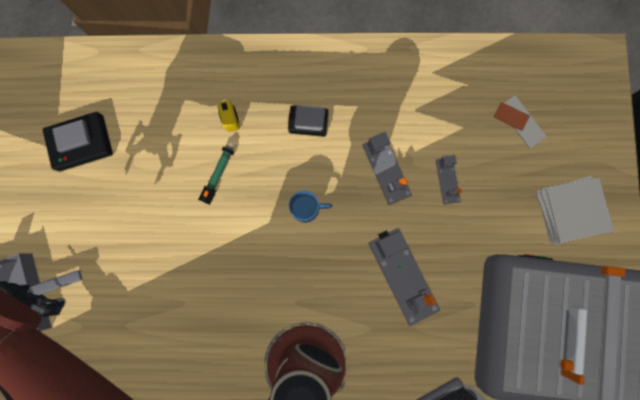

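The side view shows the torch at (290,148), with the middle-sized cradle at (387,243). In the top view they are at (218,172) and (387,168). I'll zoom in on both.

Run:
```python
import cv2,numpy as np
s=cv2.imread('pics/side0.png');t=cv2.imread('pics/top0.png')
# each crop 80x60 ->400x300 (x5)
def c(im,x,y):return cv2.resize(im[y:y+60,x:x+80],None,fx=5,fy=5,interpolation=cv2.INTER_CUBIC)
a=np.vstack([np.hstack([c(t,180,140),c(t,350,130)]),np.hstack([c(s,250,115),c(s,350,200)])])
cv2.imwrite('pics/z0.png',a)
```

```text
(no output)
```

View pics/z0.png

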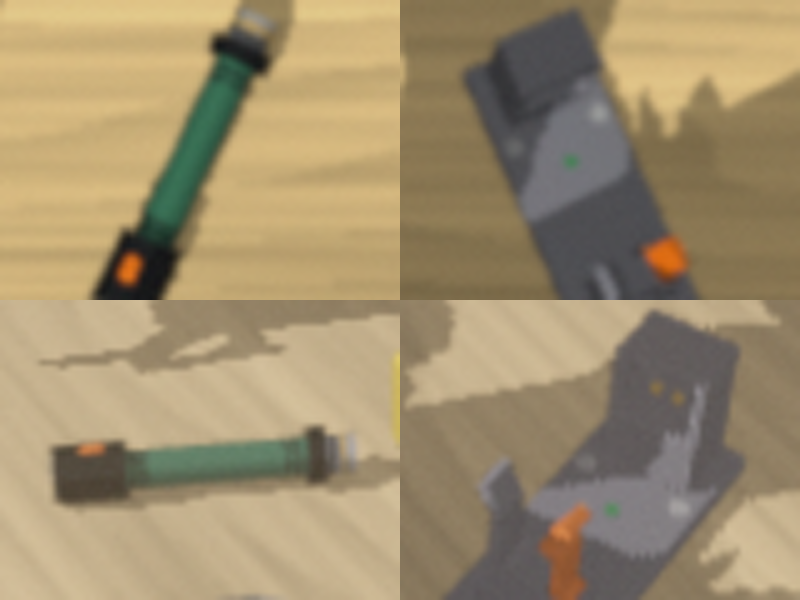

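```bash
cat > m.py <<'E'
from h import *
np.set_printoptions(precision=4,suppress=True)
def blob(d,lo,hi,roi):
    x0,y0,x1,y1=roi; h=cv2.cvtColor(d['img'],cv2.COLOR_RGB2HSV); m=cv2.inRange(h,lo,hi); k=np.zeros_like(m);k[y0:y1,x0:x1]=m[y0:y1,x0:x1]
    n,l,s,c=cv2.connectedComponentsWithStats(k,connectivity=8); i=1+np.argmax(s[1:,4]); return (l==i).astype(np.uint8),c[i],s[i]
def ends(m):
    p=np.argwhere(m)[:,::-1].astype(float); c=p.mean(0); v=np.linalg.svd(p-c,full_matrices=False)[2][0]; t=(p-c)@v
    return c+v*(t.min()-.3),c+v*(t.max()+.3),c
if __name__=='__main__':
    T=get('top');S=get('side')
    G=((65,90,30),(95,255,255))
    mt=blob(T,*G,(190,130,250,210))[0]; ms=blob(S,*G,(250,130,335,165))[0]
    a,b,c=ends(mt); a2,b2,c2=ends(ms); print('green',a,b,c,a2,b2,c2,mt.sum(),ms.sum())
    print('centre tri',tri(T,c,S,c2)); 
    for z in(.017,.022):print(z,plane(T,[a,b,c],z),plane(S,[a2,b2,c2],z))
    O=((3,170,120),(18,255,255))
    ot=blob(T,*O,(390,170,412,195)); os_=blob(S,*O,(370,235,395,268)); print('orange',ot[1:],os_[1:]); print(tri(T,ot[1],S,os_[1]))
    h=cv2.cvtColor(T['img'],cv2.COLOR_RGB2HSV)
    m,c,s=blob(T,(0,0,0),(179,75,255),(355,125,418,210)); print('plate',c,s)
    ct=max(cv2.findContours(m,cv2.RETR_EXTERNAL,cv2.CHAIN_APPROX_NONE)[0],key=len)
    ap=cv2.approxPolyDP(ct,2,True)[:,0]; print(np.c_[ap,plane(T,ap,.012)[:,:2]])
    cv2.imwrite('pics/mask.png',np.hstack([cv2.resize(m[120:210,350:420]*255,None,fx=5,fy=5)]))
E
python3 m.py
```

```text
Traceback (most recent call last):
  File "m.py", line 12, in <module>
    mt=blob(T,*G,(190,130,250,210))[0]; ms=blob(S,*G,(250,130,335,165))[0]
                                           ~~~~^^^^^^^^^^^^^^^^^^^^^^^^
  File "m.py", line 5, in blob
    n,l,s,c=cv2.connectedComponentsWithStats(k,connectivity=8); i=1+np.argmax(s[1:,4]); return (l==i).astype(np.uint8),c[i],s[i]
                                                                    ~~~~~~~~~^^^^^^^^^
ValueError: attempt to get argmax of an empty sequence
```

Side view is paler; lower the saturation threshold.

```bash
sed -i 's/(65,90,30)/(50,50,30)/' m.py; python3 m.py
```

```text
green [227.4911 150.8408] [209.6938 188.6581] [218.6102 169.7119] [306.3416 145.5904] [278.5962 147.5097] [292.2891 146.5625] 295 128
centre tri (array([0.5352, 0.2485, 0.0191]), np.float64(0.0032601193555863548))
0.017 [[0.5916 0.2246 0.017 ]
 [0.4829 0.2722 0.017 ]
 [0.5371 0.2485 0.017 ]] [[0.5742 0.2338 0.017 ]
 [0.4968 0.2693 0.017 ]
 [0.5349 0.2518 0.017 ]]
0.022 [[0.5904 0.2236 0.022 ]
 [0.4822 0.2709 0.022 ]
 [0.5362 0.2473 0.022 ]] [[0.5708 0.2274 0.022 ]
 [0.4939 0.2626 0.022 ]
 [0.5318 0.2452 0.022 ]]
orange (array([403.    , 180.9762]), array([399, 178,   8,   7,  42], dtype=int32)) (array([382., 247.]), array([382, 247,   1,   1,   1], dtype=int32))
(array([ 0.4953, -0.2613,  0.0684]), np.float64(0.0038813652089627762))
plate [385.8793 167.7885] [ 363  131   49   74 1740]
[[384.     131.       0.6502  -0.2211]
 [370.     137.       0.6326  -0.1809]
 [363.     147.       0.6035  -0.1607]
 [387.     202.       0.4463  -0.2264]
 [391.     204.       0.4407  -0.2375]
 [410.     196.       0.4633  -0.2911]
 [411.     193.       0.4718  -0.2941]
 [407.     185.       0.4944  -0.2833]
 [402.     187.       0.4888  -0.2692]
 [397.     181.       0.5058  -0.2554]
 [403.     175.       0.5229  -0.2726]]
```

View pics/mask.png

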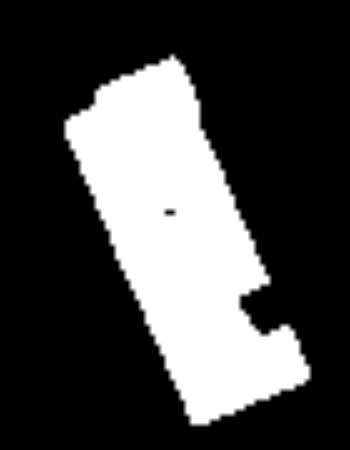

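```bash
cat > c.py <<'E'
from m import *
T=get('top');S=get('side')
m,c,s=blob(T,(0,0,0),(179,75,255),(355,125,418,210))
ct=max(cv2.findContours(m,cv2.RETR_EXTERNAL,cv2.CHAIN_APPROX_NONE)[0],key=len)[:,0].astype(float)
W=plane(T,ct,.012)[:,:2]
th=np.radians(202.7)
for _ in range(3):
    x=np.array([np.cos(th),np.sin(th)]);y=np.array([-x[1],x[0]])
    u=W@x;v=W@y
    ue=np.percentile(u,99); vl=np.percentile(v,2)
    L=(abs(v-v.min())<.005)&(u<ue-.012)&(u>ue-.16); 
    E=(u>ue-.003)&(v>v.min()+.01)&(v<v.min()+.062)
    Rr=(v>v.min()+.068)&(u>ue-.13)&(u<ue-.075)
    k=np.polyfit(u[L],v[L],1); print('L slope',k[0],'R',np.polyfit(u[Rr],v[Rr],1)[0],'E',np.polyfit(v[E],u[E],1)[0],L.sum(),Rr.sum(),E.sum()); th+=np.arctan(k[0])
print('yaw',np.degrees(th),'vL',v[L].mean(),'vR',v[Rr].mean(),'uE',u[E].mean(), 'width',v[Rr].mean()-v[L].mean())
px=np.linalg.norm(plane(T,[[390,170],[391,170]],.012)[0]-plane(T,[[390,170],[391,170]],.012)[1]); print('px',px)
o=x*(u[E].mean()+px/2-.077)+y*((v[L].mean()+v[Rr].mean())/2); print('origin',o)
def P(a,b,z): return np.r_[o+x*a+y*b,z]
np.savez('cr.npz',o=o,x=x,y=y,th=th)
pts={'pl1':P(-.113,-.036,.012),'pl2':P(-.113,.036,.012),'pl3':P(.077,.036,.012),'pl4':P(.077,-.036,.012),'nose':P(.036,.010,.067),'heel':P(-.086,0,.055),'liptop':P(-.074,0,.082),'jawtip':P(.036,.02,.085),'prong':P(.036,-.0165,.089)}
out=[]
for d,(x0,y0) in((T,(345,125)),(S,(345,195))):
    im=cv2.resize(d['img'][y0:y0+85,x0:x0+80,::-1],None,fx=5,fy=5,interpolation=cv2.INTER_CUBIC)
    for n,p in pts.items():
        q=proj(d,p)[0]; q=(q-[x0,y0]+.5)*5; cv2.circle(im,tuple(q.astype(int)),4,(255,0,255),1); 
        if d is S: cv2.putText(im,n,tuple(q.astype(int)+4),0,.35,(0,255,255),1)
    out.append(im)
cv2.imwrite('pics/c.png',np.hstack(out))
O=((3,110,90),(18,255,255))
ot=blob(T,*O,(390,170,412,195)); os_=blob(S,*O,(370,235,395,268)); print('orange',ot[1:],os_[1:])
# top of the orange blob in the side view = jaw tip; in top view its outer part
E
python3 c.py
```

```text
L slope 0.00227100449110884 R -0.009508571650916243 E -0.002674082943049298 48 17 16
L slope 9.479249547290172e-07 R -0.011771591388884537 E -0.0004088288050882652 48 17 16
L slope 3.9566752335005796e-10 R -0.011772536006072701 E -0.0004078832812126083 48 17 16
yaw 202.8301730836712 vL 0.3826524122732346 vR 0.4536864128790207 uE -0.31495507463072053 width 0.07103400060578607
px 0.0028210611980567313
origin [ 0.5222 -0.2339]
orange (array([403.4348, 180.9275]), array([398, 176,  11,  10,  69], dtype=int32)) (array([382.6134, 250.8571]), array([378, 241,  10,  21, 119], dtype=int32))
```

View pics/c.png

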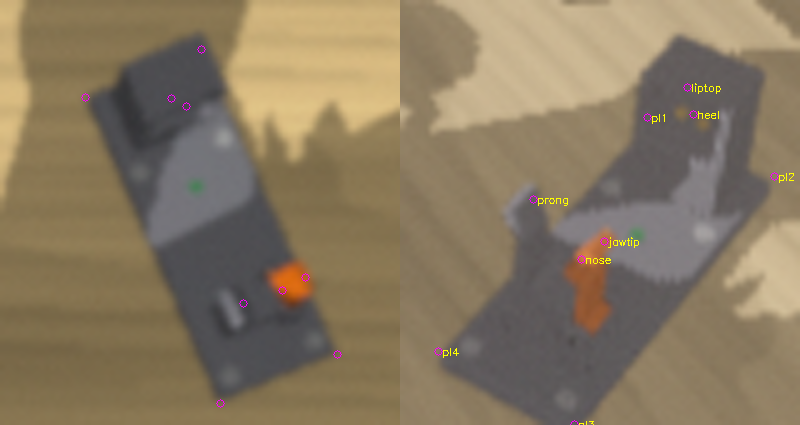

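```bash
cat > c2.py <<'E'
from m import *
z=np.load('cr.npz');th=float(z['th']);x,y=z['x'],z['y'];T=get('top');S=get('side')
def cont(d,lo,hi,roi):
    m=blob(d,lo,hi,roi)[0]; return max(cv2.findContours(m,cv2.RETR_EXTERNAL,cv2.CHAIN_APPROX_NONE)[0],key=len)[:,0].astype(float)
# side: near edges (x=+77 and y=+36) are seen at z=0
cs=cont(S,(0,0,0),(179,62,135),(345,200,428,290)); W=plane(S,cs,0)[:,:2]; u=W@x;v=W@y
u0=np.dot([.523,-.2347],x);v0=np.dot([.523,-.2347],y)
E=(abs(u-u0-.077)<.012)&(abs(v-v0)<.026); R=(abs(v-v0-.036)<.012)&(abs(u-u0)<.06)
print('side: end off',np.median(u[E])-u0,E.sum(),'slope',np.polyfit(v[E],u[E],1)[0],'right off',np.median(v[R])-v0,R.sum(),'slope',np.polyfit(u[R],v[R],1)[0])
for n,a,b in(('prong',(391.4,187),(370.4,235)),('heelcorner',(386,132),(427.6,209)),):
    p,e=tri(T,a,S,b); q=p[:2]-[.523,-.2347]; print(n,p,e,'cradle',q@x,q@y)
E
python3 c2.py
```

```text
side: end off 0.07621213972574903 19 slope 0.005628037231379949 right off 0.03365862468873804 32 slope -0.0019159888237050885
prong [ 0.4803 -0.2294  0.085 ] 0.004470046614752323 cradle 0.03733460407393728 -0.02148608524609184
heelcorner [ 0.639  -0.2234  0.0797] 0.02266242701067517 cradle -0.1113203058244584 0.034580648597604326
```

>>> step_arm:
  targets:
    - {"travel": [0.597, -0.595, -0.1], "angular": [0, 0, -0.107], "gripper": 1}
    - {"travel": [0.597, -0.595, -0.1], "angular": [0, 0, -0.107], "gripper": 1}
    - {"travel": [0.597, -0.595, -0.1], "angular": [0, 0, -0.107], "gripper": 1}
    - {"travel": [0.597, -0.595, -0.1], "angular": [0, 0, -0.107], "gripper": 1}
    - {"travel": [0.597, -0.595, -0.1], "angular": [0, 0, -0.107], "gripper": 1}
    - {"travel": [0.597, -0.595, -0.1], "angular": [0, 0, -0.107], "gripper": 1}
    - {"travel": [0.597, -0.595, -0.1], "angular": [0, 0, -0.107], "gripper": 1}
    - {"travel": [0.597, -0.595, -0.1], "angular": [0, 0, -0.107], "gripper": 1}
    - {"travel": [0.597, -0.595, -0.1], "angular": [0, 0, -0.107], "gripper": 1}
    - {"travel": [0.597, -0.595, -0.1], "angular": [0, 0, -0.107], "gripper": 1}
  squeeze: 110

```text
t: 1.5
tool_pos: [0.5589, 0.2379, 0.1725]
tool_rot: [0.655, 3.072, 0.001]
contact_force: [0.4, 1.3, 0.1]
opening: 0.0855
grip_force: 0.0
```

>>> step_arm:
  targets:
    - {"travel": [0, 0, -0.08], "angular": [0, 0, 0], "gripper": 1}
    - {"travel": [0, 0, -0.16], "angular": [0, 0, 0], "gripper": 1}
    - {"travel": [0, 0, -0.22], "angular": [0, 0, 0], "gripper": 1}
    - {"travel": [0, 0, -0.26], "angular": [0, 0, 0], "gripper": 1}
    - {"travel": [0, 0, -0.274], "angular": [0, 0, 0], "gripper": 1}
    - {"travel": [0, 0, -0.274], "angular": [0, 0, 0], "gripper": 1}

```text
t: 2.1
tool_pos: [0.5568, 0.2393, 0.0068]
tool_rot: [-0.654, -3.07, 0.002]
contact_force: [0.4, -0.2, 0.1]
opening: 0.0855
grip_force: 0.0
```

>>> step_arm:
  targets:
    - {"travel": [0, 0, 0], "angular": [0, 0, 0], "gripper": 0}
    - {"travel": [0, 0, 0], "angular": [0, 0, 0], "gripper": 0}
    - {"travel": [0, 0, 0], "angular": [0, 0, 0], "gripper": 0}
    - {"travel": [0, 0, 0], "angular": [0, 0, 0], "gripper": 0}
    - {"travel": [0, 0, 0], "angular": [0, 0, 0], "gripper": 0}
    - {"travel": [0, 0, 0], "angular": [0, 0, 0], "gripper": 0}
    - {"travel": [0, 0, 0], "angular": [0, 0, 0], "gripper": 0}
    - {"travel": [0, 0, 0], "angular": [0, 0, 0], "gripper": 0}

```text
t: 2.9
tool_pos: [0.5585, 0.2399, 0.0096]
tool_rot: [0.654, 3.071, 0.001]
contact_force: [-1.0, -0.9, 5.7]
opening: 0.0206
grip_force: 107.7
```

>>> step_arm:
  targets:
    - {"travel": [0, 0, 0], "angular": [0, 0, 0], "gripper": 0.7}
    - {"travel": [0, 0, 0], "angular": [0, 0, 0], "gripper": 0.7}
    - {"travel": [0, 0, 0], "angular": [0, 0, 0], "gripper": 0.7}
    - {"travel": [0.015, -0.007, 0], "angular": [0, 0, 0], "gripper": 0.7}
    - {"travel": [0.015, -0.007, 0], "angular": [0, 0, 0], "gripper": 0.7}
    - {"travel": [0.015, -0.007, 0], "angular": [0, 0, 0], "gripper": 0.7}

```text
t: 3.5
tool_pos: [0.567, 0.2351, 0.008]
tool_rot: [0.656, 3.072, 0.0]
contact_force: [1.0, 0.1, -0.5]
opening: 0.0598
grip_force: 0.0
```

```bash
sed -n '/T=get/,/plane(T,\[a/p' m.py > /dev/null
cat > look.py <<'E'
import sys
from m import *
T=get('top');S=get('side');out=[]
c=eval(sys.argv[2])
for d,(x0,y0) in((T,c[0]),(S,c[1])):
    out.append(cv2.resize(d['img'][y0:y0+100,x0:x0+80,::-1],None,fx=5,fy=5,interpolation=cv2.INTER_CUBIC))
cv2.imwrite(f'pics/{sys.argv[1]}.png',np.hstack(out))
np.set_printoptions(precision=4,suppress=True);o=ctrl.get_obs();print(o['tool_pos'],o['tool_rot'],o['contact_force'],o['opening'])
E
python3 look.py g1 '((180,110),(250,85))'
```

```text
[0.5666 0.2353 0.0079] [-0.655  -3.0723  0.0001] [-0.27   -1.0866  0.274 ] 0.059463201111603525
```

View pics/g1.png

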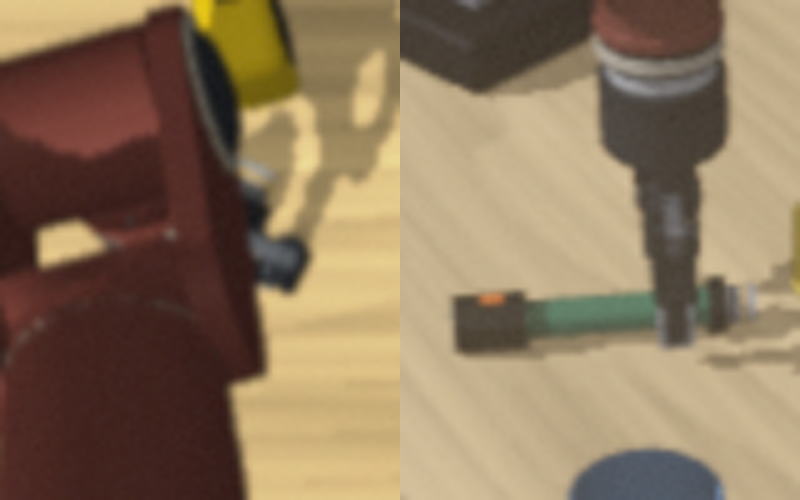

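The side view shows the finger at (677,300) in the crop. That is about 35 mm behind mid-barrel, as wanted. I'll lower about 7 mm and close.

>>> step_arm:
  targets:
    - {"travel": [0, 0, -0.011], "angular": [0, 0, 0], "gripper": 0.7}
    - {"travel": [0, 0, -0.011], "angular": [0, 0, 0], "gripper": 0.5}
    - {"travel": [0, 0, -0.011], "angular": [0, 0, 0], "gripper": 0}
    - {"travel": [0, 0, -0.011], "angular": [0, 0, 0], "gripper": 0}
    - {"travel": [0, 0, -0.011], "angular": [0, 0, 0], "gripper": 0}
    - {"travel": [0, 0, -0.011], "angular": [0, 0, 0], "gripper": 0}
    - {"travel": [0, 0, -0.011], "angular": [0, 0, 0], "gripper": 0}

```text
t: 4.3
tool_pos: [0.5666, 0.2355, 0.0016]
tool_rot: [-0.654, -3.073, -0.0]
contact_force: [-1.1, 0.2, 0.8]
opening: 0.0208
grip_force: 107.8
```

>>> step_arm:
  targets:
    - {"travel": [0, 0, 0.05], "angular": [0, 0, 0], "gripper": 0}
    - {"travel": [0, 0, 0.12], "angular": [0, 0, 0], "gripper": 0}
    - {"travel": [0, 0, 0.19], "angular": [0, 0, 0], "gripper": 0}
    - {"travel": [0, 0, 0.26], "angular": [0, 0, 0], "gripper": 0}
    - {"travel": [0, 0, 0.33], "angular": [0, 0, 0], "gripper": 0}
    - {"travel": [0, -0.07, 0.33], "angular": [0, 0, 0.1], "gripper": 0}
    - {"travel": [-0.02, -0.14, 0.33], "angular": [0, 0, 0.2], "gripper": 0}
    - {"travel": [-0.03, -0.21, 0.33], "angular": [0, 0, 0.3], "gripper": 0}
    - {"travel": [-0.04, -0.28, 0.33], "angular": [0, 0, 0.4], "gripper": 0}
    - {"travel": [-0.05, -0.35, 0.33], "angular": [0, 0, 0.5], "gripper": 0}

```text
t: 5.3
tool_pos: [0.5357, 0.0238, 0.1985]
tool_rot: [-0.037, -3.141, 0.0]
contact_force: [0.3, 0.3, -3.0]
opening: 0.021
grip_force: 108.3
```

>>> step_arm:
  targets:
    - {"travel": [-0.01, -0.07, 0], "angular": [0, 0, 0.1], "gripper": 0}
    - {"travel": [-0.02, -0.14, 0], "angular": [0, 0, 0.2], "gripper": 0}
    - {"travel": [-0.02, -0.21, 0], "angular": [0, 0, 0.3], "gripper": 0}
    - {"travel": [-0.03, -0.28, 0], "angular": [0, 0, 0.4], "gripper": 0}
    - {"travel": [-0.03, -0.35, 0], "angular": [0, 0, 0.5], "gripper": 0}
    - {"travel": [-0.035, -0.4, 0], "angular": [0, 0, 0.54], "gripper": 0}
    - {"travel": [-0.038, -0.439, 0], "angular": [0, 0, 0.54], "gripper": 0}
    - {"travel": [-0.038, -0.439, 0], "angular": [0, 0, 0.54], "gripper": 0}
    - {"travel": [-0.038, -0.439, 0], "angular": [0, 0, 0.54], "gripper": 0}

```text
t: 6.2
tool_pos: [0.5134, -0.238, 0.1985]
tool_rot: [0.617, -3.08, -0.002]
contact_force: [0.3, 0.5, -3.0]
opening: 0.0208
grip_force: 108.3
```

>>> step_arm:
  targets:
    - {"travel": [0, 0, -0.05], "angular": [-0.06, 0.143, 0], "gripper": 0}
    - {"travel": [0, 0, -0.1], "angular": [-0.121, 0.287, 0], "gripper": 0}
    - {"travel": [0, 0, -0.14], "angular": [-0.121, 0.287, 0], "gripper": 0}
    - {"travel": [0, 0, -0.148], "angular": [-0.121, 0.287, 0], "gripper": 0}
    - {"travel": [0, 0, -0.148], "angular": [-0.121, 0.287, 0], "gripper": 0}

```text
t: 6.7
tool_pos: [0.5132, -0.2368, 0.1096]
tool_rot: [0.574, -2.842, 0.069]
contact_force: [-0.5, 0.1, -2.1]
opening: 0.0208
grip_force: 108.4
```

```bash
python3 look.py g2 '((345,115),(345,170))'
```

```text
[ 0.5146 -0.2382  0.1123] [ 0.5724 -2.8462  0.0735] [-0.3516  0.6434 -1.2533] 0.02139514486794389
```

View pics/g2.png

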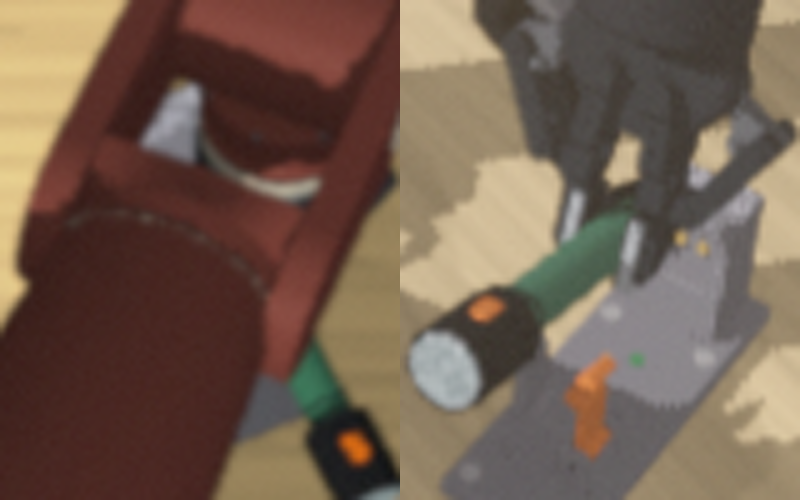

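The side view shows the lens disc centred at crop (445,370), which is image (354,244). I'll compare that with the prediction from the tool pose.

```bash
cat > pr.py <<'E'
from m import *
o=ctrl.get_obs();R=cv2.Rodrigues(o['tool_rot'])[0];p=o['tool_pos']-.0154*R[:,2]
S=get('side');T=get('top');tx=R[:,0];print('axis',tx,'tilt',np.degrees(np.arcsin(tx[2])),'yaw',np.degrees(np.arctan2(tx[1],tx[0]))%360)
cx=np.array([-.9217,-.388,0]);cy=np.array([.388,-.9217,0]);oo=np.array([.5227,-.2341,0])
print('grip in cradle',(p-oo)@cx,(p-oo)@cy,p[2],'TCP z',o['tool_pos'][2],'F',o['contact_force'])
for g in(.035,.038): print('lens',proj(S,p+tx*(.1+g)),proj(T,p+tx*(.1+g)),'tail',(p-tx*(.085-g)-oo)@np.c_[cx,cy,[0,0,1]])
for dt in(-6,-3,3):
    a=np.radians(dt); R2=cv2.Rodrigues(-a*R[:,1]*1.)[0] if R[1,1]>0 else cv2.Rodrigues(a*R[:,1])[0]
    q=p+R2@tx*.135; print(dt,(R2@tx)[2],proj(S,q))
E
python3 pr.py
```

```text
axis [-0.8953 -0.3749  0.2404] tilt 13.908279225628874 yaw 202.72221725833577
grip in cradle 0.005402165115865099 0.0006084106072202122 0.12728152603487622 TCP z 0.11233308001011721 F [-0.3516  0.6434 -1.2533]
lens [[353.6534 242.9473]] [[420.4757 215.3519]] tail [-0.0431  0.0007  0.1153]
lens [[352.8285 243.5866]] [[421.0212 216.4184]] tail [-0.0402  0.0007  0.116 ]
-6 0.3405150579278208 [[355.0795 236.8823]]
-3 0.29084026957258863 [[354.3139 239.9617]]
3 0.18923751411131662 [[353.0992 245.8293]]
```

>>> step_arm:
  targets:
    - {"travel": [0, 0, -0.03], "angular": [0, 0, 0], "gripper": 0}
    - {"travel": [0, 0, -0.055], "angular": [0, 0, 0], "gripper": 0}
    - {"travel": [0, 0, -0.072], "angular": [0, 0, 0], "gripper": 0}
    - {"travel": [0, 0, -0.0813], "angular": [0, 0, 0], "gripper": 0}
    - {"travel": [0, 0, -0.0813], "angular": [0, 0, 0], "gripper": 0}
    - {"travel": [0, 0, -0.0813], "angular": [0, 0, 0], "gripper": 0}

```text
t: 7.5
tool_pos: [0.5139, -0.2382, 0.0618]
tool_rot: [0.572, -2.844, 0.071]
contact_force: [0.2, -1.0, -2.0]
opening: 0.0207
grip_force: 108.3
```

```bash
python3 pr.py|head -4; python3 look.py g3 '((345,115),(345,170))'
```

```text
axis [-0.8948 -0.3751  0.2423] tilt 14.023141551630262 yaw 202.74456654514327
grip in cradle 0.005943997536393425 0.0003177090037595914 0.07669794221359211 TCP z 0.06175689686496902 F [ 0.2071 -1.0037 -2.0284]
lens [[352.5181 260.0459]] [[416.2927 217.118 ]] tail [-0.0426  0.0004  0.0646]
lens [[351.7222 260.7004]] [[416.8116 218.1394]] tail [-0.0397  0.0004  0.0653]
[ 0.5144 -0.2383  0.0626] [ 0.5722 -2.8451  0.0725] [-0.1731  0.1817 -3.1733] 0.02114041037731692
```

View pics/g3.png

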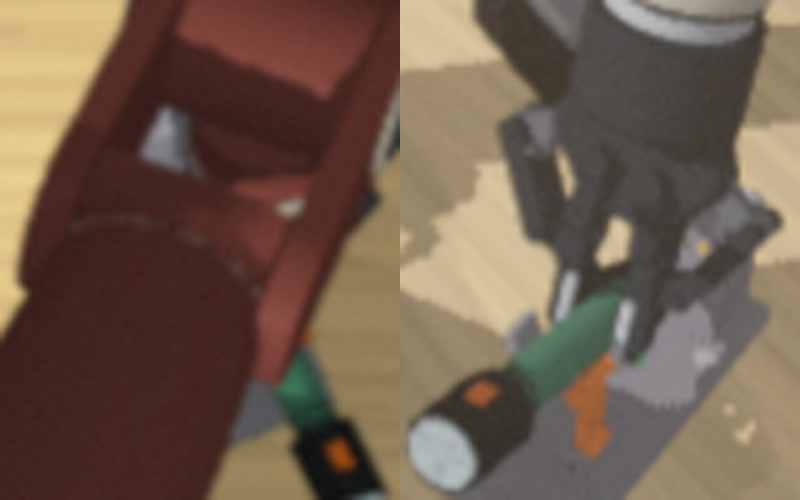

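Barrel sits over the open mouth with no contact, and the lens is at (443,455) in the crop as predicted. Now I'll insert along the slope.

>>> step_arm:
  targets:
    - {"travel": [0.012, 0.005, -0.003], "angular": [0, 0, 0], "gripper": 0}
    - {"travel": [0.024, 0.01, -0.006], "angular": [0, 0, 0], "gripper": 0}
    - {"travel": [0.036, 0.015, -0.009], "angular": [0, 0, 0], "gripper": 0}
    - {"travel": [0.044, 0.0185, -0.0105], "angular": [0, 0, 0], "gripper": 0}
    - {"travel": [0.049, 0.0206, -0.0117], "angular": [0, 0, 0], "gripper": 0}
    - {"travel": [0.049, 0.0206, -0.0117], "angular": [0, 0, 0], "gripper": 0}

```text
t: 8.3
tool_pos: [0.5436, -0.2254, 0.0546]
tool_rot: [0.573, -2.844, 0.071]
contact_force: [-0.1, 1.0, -2.0]
opening: 0.0211
grip_force: 108.3
```

```bash
python3 pr.py|head -4
```

```text
axis [-0.8945 -0.3756  0.2424] tilt 14.02772608514179 yaw 202.7784129750273
grip in cradle -0.0263768841892778 7.67366261117796e-05 0.06951258991319487 TCP z 0.0545718411633376 F [-0.0588  0.956  -1.957 ]
lens [[361.0325 252.6505]] [[410.5803 205.8929]] tail [-0.0749  0.0001  0.0574]
lens [[360.279 253.271]] [[411.0906 206.8949]] tail [-0.072   0.0001  0.0581]
```

>>> step_arm:
  targets:
    - {"travel": [0.004, 0.0017, -0.001], "angular": [0, 0, 0], "gripper": 0}
    - {"travel": [0.008, 0.0034, -0.002], "angular": [0, 0, 0], "gripper": 0}
    - {"travel": [0.012, 0.005, -0.003], "angular": [0, 0, 0], "gripper": 0}
    - {"travel": [0.012, 0.005, -0.003], "angular": [0, 0, 0], "gripper": 0}

```text
t: 8.8
tool_pos: [0.5498, -0.2229, 0.0529]
tool_rot: [0.572, -2.842, 0.071]
contact_force: [-3.2, -0.4, -1.4]
opening: 0.0208
grip_force: 108.4
```

>>> step_arm:
  targets:
    - {"travel": [0.002, 0.0008, -0.0005], "angular": [0, 0, 0], "gripper": 0}
    - {"travel": [0.004, 0.0017, -0.001], "angular": [0, 0, 0], "gripper": 0}
    - {"travel": [0.004, 0.0017, -0.001], "angular": [0, 0, 0], "gripper": 0}

```text
t: 9.1
tool_pos: [0.55, -0.2228, 0.0525]
tool_rot: [0.57, -2.837, 0.071]
contact_force: [-11.3, -3.8, 1.9]
opening: 0.0206
grip_force: 108.5
```

```bash
python3 pr.py|head -4
```

```text
axis [-0.8932 -0.3741  0.2496] tilt 14.453522136950458 yaw 202.7275974253941
grip in cradle -0.033402762403083666 0.00015658501503031455 0.06737598269699675 TCP z 0.05246339339960547 F [-11.3413  -3.764    1.8872]
lens [[362.8979 250.894 ]] [[409.3416 203.3766]] tail [-0.0818  0.0002  0.0549]
lens [[362.1541 251.4979]] [[409.8499 204.3723]] tail [-0.0789  0.0002  0.0556]
```

>>> step_arm:
  targets:
    - {"travel": [-0.001, -0.0004, -0.0015], "angular": [0.009, -0.021, 0], "gripper": 0}
    - {"travel": [-0.001, -0.0004, -0.003], "angular": [0.018, -0.042, 0], "gripper": 0}
    - {"travel": [-0.001, -0.0004, -0.0038], "angular": [0.023, -0.055, 0], "gripper": 0}
    - {"travel": [-0.001, -0.0004, -0.0038], "angular": [0.023, -0.055, 0], "gripper": 0}

```text
t: 9.6
tool_pos: [0.5505, -0.2222, 0.0511]
tool_rot: [0.578, -2.886, 0.057]
contact_force: [-7.4, -0.4, 5.1]
opening: 0.0211
grip_force: 109.2
```

```bash
python3 pr.py|head -4
```

```text
axis [-0.9041 -0.3775  0.2005] tilt 11.564505887693693 yaw 202.66174339006892
grip in cradle -0.03328558492570409 -0.00012725707993868109 0.06621568502168709 TCP z 0.05112831939111907 F [-7.4238 -0.4216  5.1238]
lens [[362.1059 253.7722]] [[408.8827 204.3348]] tail [-0.0823  0.      0.0562]
lens [[361.3501 254.4361]] [[409.3807 205.3432]] tail [-0.0793  0.      0.0568]
```

>>> step_arm:
  targets:
    - {"travel": [0, 0, 0], "angular": [0, 0, 0], "gripper": 0.35}
    - {"travel": [0, 0, 0], "angular": [0, 0, 0], "gripper": 0.6}
    - {"travel": [0, 0, 0], "angular": [0, 0, 0], "gripper": 0.8}
    - {"travel": [0, 0, 0], "angular": [0, 0, 0], "gripper": 0.8}
    - {"travel": [0, 0, 0], "angular": [0, 0, 0], "gripper": 0.8}
    - {"travel": [0, 0, 0], "angular": [0, 0, 0], "gripper": 0.8}
    - {"travel": [0, 0, 0], "angular": [0, 0, 0], "gripper": 0.8}

```text
t: 10.4
tool_pos: [0.5523, -0.2219, 0.0501]
tool_rot: [0.581, -2.889, 0.058]
contact_force: [-0.4, 0.6, 0.1]
opening: 0.0684
grip_force: 0.0
```

```bash
python3 look.py g4 '((345,115),(345,170))'
```

```text
[ 0.5522 -0.2219  0.0501] [ 0.5812 -2.8894  0.0584] [ 0.695  -0.3221  0.6445] 0.06807280319652467
```

View pics/g4.png

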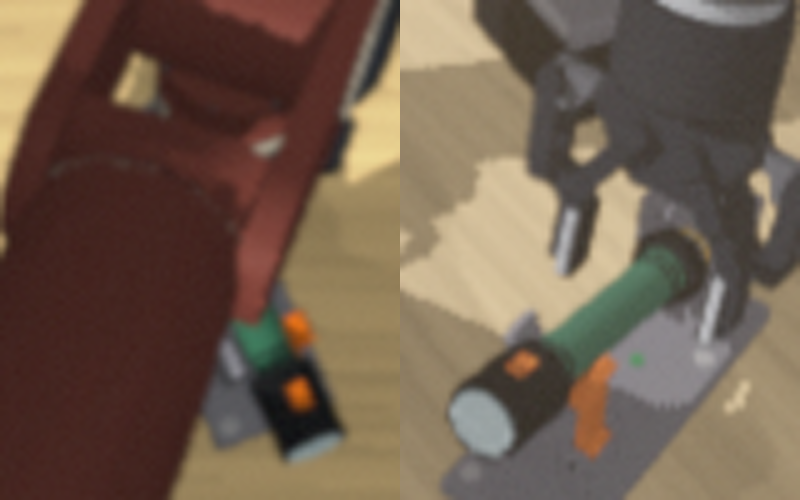

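The torch is free and lying in the mouth; the lens is at crop (483,423), matching the laid pose. I'll retreat upward, straighten the tool and shut the fingers above x = +8 mm.

>>> step_arm:
  targets:
    - {"travel": [0, 0, 0.04], "angular": [0, 0, 0], "gripper": 0.8}
    - {"travel": [0, 0, 0.1], "angular": [0, 0, 0], "gripper": 0.8}
    - {"travel": [-0.01, -0.004, 0.17], "angular": [0.03, -0.07, 0], "gripper": 0.8}
    - {"travel": [-0.04, -0.017, 0.18], "angular": [0.0991, -0.2355, 0], "gripper": 0}
    - {"travel": [-0.061, -0.026, 0.18], "angular": [0.0991, -0.2355, 0], "gripper": 0}
    - {"travel": [-0.061, -0.026, 0.18], "angular": [0.0991, -0.2355, 0], "gripper": 0}
    - {"travel": [-0.061, -0.026, 0.15], "angular": [0.0991, -0.2355, 0], "gripper": 0}
    - {"travel": [-0.061, -0.026, 0.12], "angular": [0.0991, -0.2355, 0], "gripper": 0}
    - {"travel": [-0.061, -0.026, 0.1], "angular": [0.0991, -0.2355, 0], "gripper": 0}
    - {"travel": [-0.061, -0.026, 0.1], "angular": [0.0991, -0.2355, 0], "gripper": 0}

```text
t: 11.5
tool_pos: [0.5143, -0.2359, 0.1064]
tool_rot: [0.62, -3.077, -0.008]
contact_force: [-0.4, 0.5, 0.0]
opening: 0.0
grip_force: 0.0
```

```bash
python3 look.py g5 '((345,115),(345,170))';python3 pr.py|head -2
```

```text
[ 0.5158 -0.2371  0.1094] [-0.62    3.0783  0.002 ] [0.9177 0.4288 0.1041] 0.00019498569619062943
axis [-0.922  -0.3871 -0.0017] tilt -0.09764420851828215 yaw 202.77601602372354
grip in cradle 0.007562152596995693 7.199124238012507e-05 0.12483956266340822 TCP z 0.10943959237437381 F [0.9177 0.4288 0.1041]
```

View pics/g5.png

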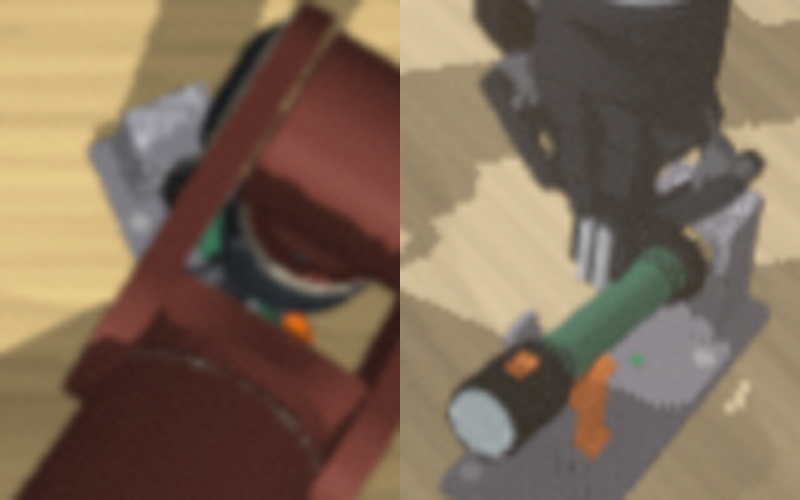

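The torch lies still in the mouth, lens again at (483,423), with the shut fingers above the barrel. Now I'll lower to contact.

>>> step_arm:
  targets:
    - {"travel": [0, 0, -0.015], "angular": [0, 0, 0], "gripper": 0}
    - {"travel": [0, 0, -0.025], "angular": [0, 0, 0], "gripper": 0}
    - {"travel": [0, 0, -0.034], "angular": [0, 0, 0], "gripper": 0}
    - {"travel": [0, 0, -0.04], "angular": [0, 0, 0], "gripper": 0}
    - {"travel": [0, 0, -0.04], "angular": [0, 0, 0], "gripper": 0}

```text
t: 12.2
tool_pos: [0.5155, -0.2375, 0.0862]
tool_rot: [-0.619, 3.078, 0.001]
contact_force: [-1.1, 0.2, 1.1]
opening: 0.0
grip_force: 0.5
```

>>> step_arm:
  targets:
    - {"travel": [0, 0, -0.0025], "angular": [0, 0, 0], "gripper": 0}
    - {"travel": [0, 0, -0.005], "angular": [0, 0, 0], "gripper": 0}
    - {"travel": [0, 0, -0.0075], "angular": [0, 0, 0], "gripper": 0}
    - {"travel": [0, 0, -0.0075], "angular": [0, 0, 0], "gripper": 0}

```text
t: 12.6
tool_pos: [0.5158, -0.2384, 0.0833]
tool_rot: [-0.619, 3.077, -0.002]
contact_force: [-4.0, -0.1, 8.3]
opening: -0.0007
grip_force: 3.6
```

>>> step_arm:
  targets:
    - {"travel": [0, 0, -0.0025], "angular": [0, 0, 0], "gripper": 0}
    - {"travel": [0, 0, -0.005], "angular": [0, 0, 0], "gripper": 0}
    - {"travel": [0, 0, -0.0075], "angular": [0, 0, 0], "gripper": 0}
    - {"travel": [0, 0, -0.0075], "angular": [0, 0, 0], "gripper": 0}

```text
t: 13.0
tool_pos: [0.516, -0.2386, 0.0781]
tool_rot: [-0.619, 3.077, -0.003]
contact_force: [-0.6, -1.8, 4.4]
opening: 0.0001
grip_force: 2.1
```

>>> step_arm:
  targets:
    - {"travel": [0, 0, -0.0025], "angular": [0, 0, 0], "gripper": 0}
    - {"travel": [0, 0, -0.005], "angular": [0, 0, 0], "gripper": 0}
    - {"travel": [0, 0, -0.0075], "angular": [0, 0, 0], "gripper": 0}
    - {"travel": [0, 0, -0.0075], "angular": [0, 0, 0], "gripper": 0}

```text
t: 13.4
tool_pos: [0.5155, -0.2372, 0.072]
tool_rot: [-0.619, 3.077, 0.001]
contact_force: [0.3, -0.6, 1.3]
opening: 0.0006
grip_force: 0.8
```

>>> step_arm:
  targets:
    - {"travel": [0, 0, -0.0025], "angular": [0, 0, 0], "gripper": 0}
    - {"travel": [0, 0, -0.005], "angular": [0, 0, 0], "gripper": 0}
    - {"travel": [0, 0, -0.0075], "angular": [0, 0, 0], "gripper": 0}
    - {"travel": [0, 0, -0.0075], "angular": [0, 0, 0], "gripper": 0}

```text
t: 13.8
tool_pos: [0.5152, -0.237, 0.0673]
tool_rot: [-0.619, 3.078, 0.002]
contact_force: [0.7, -0.1, 0.1]
opening: 0.0004
grip_force: 0.0
```

>>> step_arm:
  targets:
    - {"travel": [0, 0, -0.002], "angular": [0, 0, 0], "gripper": 0}
    - {"travel": [0, 0, -0.003], "angular": [0, 0, 0], "gripper": 0}
    - {"travel": [0, 0, -0.003], "angular": [0, 0, 0], "gripper": 0}

```text
t: 14.1
tool_pos: [0.5159, -0.2379, 0.0669]
tool_rot: [-0.619, 3.077, -0.001]
contact_force: [-1.9, 0.2, 4.4]
opening: -0.0003
grip_force: 1.7
```

>>> step_arm:
  targets:
    - {"travel": [0, 0, -0.003], "angular": [0, 0, 0], "gripper": 0}
    - {"travel": [0, 0, -0.005], "angular": [0, 0, 0], "gripper": 0}
    - {"travel": [0, 0, -0.005], "angular": [0, 0, 0], "gripper": 0}

```text
t: 14.4
tool_pos: [0.5164, -0.239, 0.0667]
tool_rot: [-0.619, 3.077, -0.004]
contact_force: [-7.1, -0.0, 14.9]
opening: 0.0
grip_force: 7.7
```

>>> step_arm:
  targets:
    - {"travel": [0, 0, 0.05], "angular": [0, 0, 0], "gripper": 0}
    - {"travel": [0, 0, 0.12], "angular": [0, 0, 0], "gripper": 0}
    - {"travel": [0, 0.08, 0.19], "angular": [0, 0, 0], "gripper": 0}
    - {"travel": [0, 0.16, 0.19], "angular": [0, 0, 0], "gripper": 0}
    - {"travel": [0, 0.24, 0.19], "angular": [0, 0, 0], "gripper": 0}
    - {"travel": [0, 0.32, 0.19], "angular": [0, 0, 0], "gripper": 0}
    - {"travel": [0, 0.4, 0.19], "angular": [0, 0, 0], "gripper": 0}
    - {"travel": [0, 0.4, 0.19], "angular": [0, 0, 0], "gripper": 0}
    - {"travel": [0, 0.4, 0.19], "angular": [0, 0, 0], "gripper": 0}

```text
t: 15.3
tool_pos: [0.5154, 0.0037, 0.177]
tool_rot: [-0.623, 3.076, 0.0]
contact_force: [0.7, -0.3, 0.4]
opening: 0.0002
grip_force: 0.0
```

```bash
python3 look.py g6 '((345,115),(345,180))'
python3 - <<'E'
from m import *
S=get('side');T=get('top');cx=np.array([-.9217,-.388,0]);cy=np.array([.388,-.9217,0]);o=np.array([.5227,-.2341,0])
P=lambda a,b,z:o+a*cx+b*cy+[0,0,z]
for n,p in(('lens',P(.099,0,.055)),('collar top',P(-.061,0,.072)),('jawtip',P(.036,.02,.085))):
    for k,d,q in(('T',T,(345,115)),('S',S,(345,180))): print(n,k,(proj(d,p)[0]-q)*5+([400,0] if k=='S' else [0,0]))
E
```

```text
[0.5156 0.0018 0.1771] [-0.618   3.0776  0.0002] [-1.3044 -0.6324  0.0795] -6.359236421039068e-05
lens T [306.9916 453.7253]
lens S [482.1027 428.6114]
collar top T [192.1345 178.9825]
collar top S [670.0253 191.1399]
jawtip T [303.4463 324.5168]
jawtip S [603.234  313.9984]
```

View pics/g6.png

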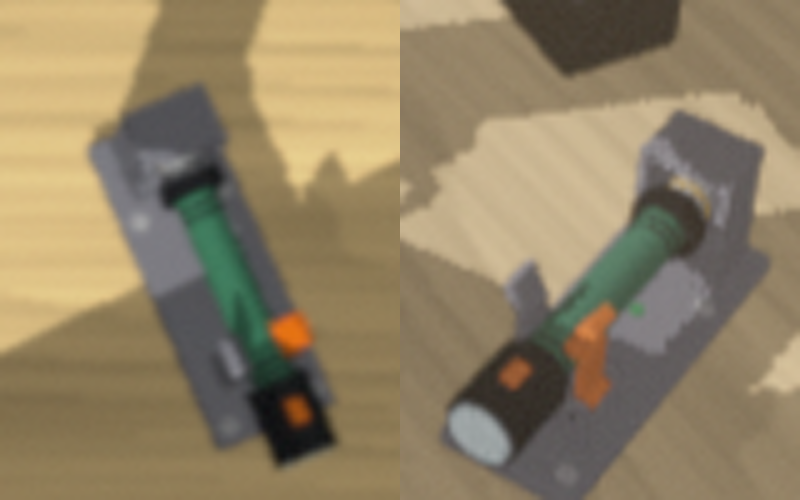

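The torch is level and home. The lens is at crop (480,435) and the orange jaw is closed over the barrel at (600,330). Both are within about 3 mm of the predicted seated pose, and nothing is touching it.

```bash
python3 -c "
from station import ctrl
print(ctrl.finish_job())"
```

```text
the job is handed in; nothing more can be done
None
```

The torch is seated level in the middle-sized cradle with its tail hooked under the lip and the orange jaw closed over the barrel; the last pictures put the tail about 3 mm off the contacts (8 mm allowed), and the job is handed in at about 15 s, verdict not shown.

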